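# Change the label printer's slide-in battery

### The job

Change the battery of the label printer on the packing bench: press the spring catch beside its rail so that the empty pack springs loose, slide it out along the rail and set it down gently, upright, in the low off-white crate tray. Then slide the charged pack, the one of the same shape standing on the bench, along the rail until it is fully home and the catch has clicked up. Leave the other battery, the tape roll and the blue pot where they are, and let go of everything.

Things in the scene. Friction and masses are not known exactly. Their poses are not given: they have to be found in the camera images.
- dock: White bench label printer with a low grey battery rail before it, fixed. Origin at bench level under the pack's seat; +x = slide-in direction, z up. Flat deck 14 mm high, 92 mm wide, from x = -105 (open end) to +47 mm. Printer 170 mm wide from x = 55 mm: 70 mm high to x = 125, then 150 mm (round housing on top to 170 mm) to x = 250 mm.
- home (a point): On the deck, 14 mm above the bench, dock x = -2 mm, y = 0: where a latched pack's underside centre rests; axes as the dock's. A pack can go at most 5.5 mm further in (hard stop). Pushing one in takes up to about 15 N: it works against a spring plunger at the inner end (4.5 N at home, 3 N at the end of its 22 mm stroke) and the catch.
- entry (a point): On the deck 66 mm outside home (dock x = -68 mm): where a pack's underside centre can be laid down or lifted off, clear of the lips. From dock x = -14 mm inwards side walls 69 mm apart carry lips 12.5 mm above the deck, 55 mm apart, tops 32.5 mm above the bench, so there a pack can only slide along x. Lead-ins flared to about 80 mm reach out to x = -38 mm.
- catch (a joint): Spring catch: 0 = up, 0.008 m = fully down. 2 N to start, 4.5 N at the bottom, up to 2 N more under load. Its tongue stands in the gap under a seated pack. Pressed over 6.5 mm it lets go and the plunger pushes the pack 17 to 25 mm out, where the pack holds the catch about 6 mm down. A pack slid in pushes it down itself; it pops up (clicks) with the pack at home or up to 2 mm further in.
- catch_top (a point): Centre of the top of the catch's press pad, a bare steel square 24 mm wide, top 40 mm above the bench when up; moves with the catch. Beside the rail at dock x = +2 mm, y = -62 mm (37 mm from the side of the pack's body). Press straight down; it springs back when let go.
- spent: Empty battery pack, latched in the rail. Black, 84 mm long (x), about 0.28 kg, origin at its underside's centre. Two feet 66 mm wide (y), 10 mm high, at x = -42 to -12 and 12 to 42 mm, a gap between; body 84 x 50 mm, 10 to 38 mm high; on top a grey grip fin 40 mm long (x), 14 mm thick (y), up to 64 mm high. Same both ways round. On the rail its x lies along the dock's.
- fresh: The charged pack: exactly the shape, size and axes of the empty one, standing upright on the bench to the right of the printer (robot's view). It goes into the rail with its x along the dock's x, either way round.
- crate: Low off-white plastic crate tray for empties, fixed on the bench, 160 (x) by 200 mm (y), walls 5 mm thick and 40 mm high, floor 5 mm thick. Origin at the centre of its underside.
- otherpack: A battery of some other tool, to be left alone: plain black block 70 x 56 x 55 mm with a round grey stem 42 mm wide on top, 85 mm high in all, no fin. Origin at the centre of its underside. It and the charged pack may change places.
- tape: Roll of brown tape lying flat, 90 mm across, 45 mm high; origin at the centre of its underside. Leave alone.
- pot: Small blue ceramic pot, 84 mm across, 70 mm high; origin at the centre of its underside. Leave alone.
There are look-alikes about, which are no part of the job. What is shaped like the fresh but green or purple is not meant.

How it is judged:
By the outcome, as a careful person would: the job done as asked, in the order asked, and still so for the second after the job is handed in, with the robot touching nothing.
It also fails if it takes over 66 s, if anything falls off the work surface, if the arm or the gripper's body presses on something with over 40 N, if the wrist force passes 120 N, or if a joint passes its speed limit or range.

### The arm

A 6-joint arm with a two-finger parallel gripper is mounted at the origin on the work surface. World frame = base frame: x ahead of the robot, y to its left, z up, the work surface at z = 0. Lengths are in m, angles in rad, forces in N, time in s.
With the tool pointing down it reaches from about 0.35 to 0.775 m from the base axis. Payload 7.3 kg.
Tool frame: the origin (TCP) lies at the very end of the fingers, on their centre line; the grasp point (between the pads) lies 19 mm behind it; x points along the fingers, y is the direction in which the jaws open and shut, and the axes are right-handed (so a half turn about x gives the same grasp; the last joint's range is limited). The gripper opens to 92 mm and grips with 3 to 60 N. Pads are 19 mm wide; open, the fingers measure 130 mm over their backs; the gripper's body (75 mm by 190 mm) begins 47 mm behind the grasp point.
Start: joints at [1.081, 0.342, 1.524, -0, 1.275, -0.146], TCP at [0.177, 0.494, 0.227] pointing down, gripper open.
Joint ranges: [-2.53, 2.53], [-0.77, 2.02], [0.04, 2.7], [-1, 4.14], [0.28, 2.66], [-3.11, 3.11]. Speed limits (rad/s): [2.57, 2.57, 3.14, 3.14, 3.14, 3.14].

### API

Orientations are given as a unit quaternion [x, y, z, w].
In Python, from bench import move_to, servo_line, set_joints, grip, hold, inverse_kinematics, get_state, camera, IKError, sign_off gives the robot as it stands. Calls block until the motion is done:
- move_to(position, orientation): joint-space move of the TCP to a pose.
- servo_line(position, max_speed=0.15, attitude=None): straight line of the TCP; attitude=None keeps the orientation; max_speed is the mean speed in m/s.
- set_joints(angles): joint-space move.
- grip(opening, grip_force=None): finger opening in m; grip_force is the grip in N (None keeps the last); returns when the fingers have stopped.
- hold(seconds).
- inverse_kinematics(position, orientation): joint angles nearest the present ones, or None.
- get_state(): the state.
- camera(name): name is "scene" or "side" or "wrist"; returns a dict with "color" (384x512x3 uint8, red, green, blue), "fx", "fy", "cx", "cy" (pixels), "D" ([k1, k2, p1, p2, k3] as OpenCV has them; the pictures are not rectified), "position" and "attitude" of the camera in the world. Camera axes: x right, y up, looking along -z (the intrinsics and any distortion apply to the point x, -y, -z); pixel columns grow to the right and rows downward; lengths in m; the calibration is good to about 2 mm. A picture is of the moment at which its call begins. There is no depth.
A pose or a line that the arm cannot do raises IKError and nothing moves.
- sign_off(): hands the job in, once; it reports no verdict.
The state is a dict: "time_s": time; "q": joint angles; "dq": joint speeds; "tau": joint torques, N m; "eef_pos": TCP position; "tcp_rot": TCP orientation; "ft_force": force on the tool from outside, world axes, zero at the start; "ft_torque": the same for the moment, N m; "gripper_width": finger opening in m.
Only numpy, scipy, OpenCV 4.12 (cv2) and the standard library are available. Lean on these libraries where they do the work, as an engineer would, in place of code of your own. Each camera call takes 0.05 s, during which the arm holds its last target.

## Working session

There is one attempt and no reset: what is moved stays moved. The work goes in short steps, each a Python script; the robot and the scene stay as the last script left them, time stands still between calls to the robot, and variables do not carry over. Pictures are saved under pics/ and viewed, and the job is handed in when it is done.

```bash
ls; mkdir -p pics; python3 - <<'E'
from bench import *
import cv2
for n in ["scene","side","wrist"]:
    c=camera(n); cv2.imwrite(f"pics/{n}0.png",cv2.cvtColor(c["color"],cv2.COLOR_RGB2BGR))
    print(n,c["fx"],c["fy"],c["cx"],c["cy"],c["D"],c["position"],c["attitude"])
print(get_state())
E
```

```text
pics
scene 349.10883066756145 349.10883066756145 259.4306574545024 195.334821881847 [-0.10796572  0.          0.          0.          0.        ] [ 0.82914113 -0.58017489  0.71909502] [0.32383706 0.09287426 0.24958476 0.90786088]
side 370.80314578605095 370.80314578605095 251.49827062656692 187.12636337751366 [0.00310898 0.         0.         0.         0.        ] [ 0.30261277 -0.73305337  0.74431334] [ 0.36589406 -0.07051915 -0.17719294  0.91090683]
wrist 306.4410723156484 306.4410723156484 255.29432101517276 196.08421749757878 [-0.02778129  0.          0.          0.          0.        ] [0.10809757 0.51884726 0.38448577] [-0.11116104 -0.07729317  0.57023365  0.81024846]
{'time_s': 0.15, 'q': array([ 1.08100906e+00,  3.42556046e-01,  1.52476175e+00,  8.97524972e-06,
        1.27539485e+00, -1.46031371e-01]), 'dq': array([-0.00116774, -0.00093385, -0.00296027,  0.00082631,  0.00037162,
       -0.00019957]), 'tau': array([ 1.05156367e-03, -4.31470692e+01, -2.44350851e+01,  7.17348419e-02,
        5.37915726e-02, -7.39338225e-05]), 'eef_pos': array([0.17679397, 0.4940321 , 0.22622056]), 'tcp_rot': array([ 0.12056425,  0.69681418, -0.12131462,  0.69656086]), 'ft_force': array([-0.30604943, -0.31466558,  0.32780162]), 'ft_torque': array([-0.02978262,  0.03646183,  0.00703986]), 'gripper_width': 0.09159493781951923}
```

View pics/scene0.png

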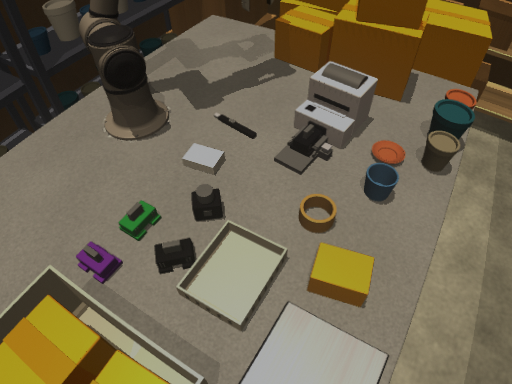

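View pics/side0.png

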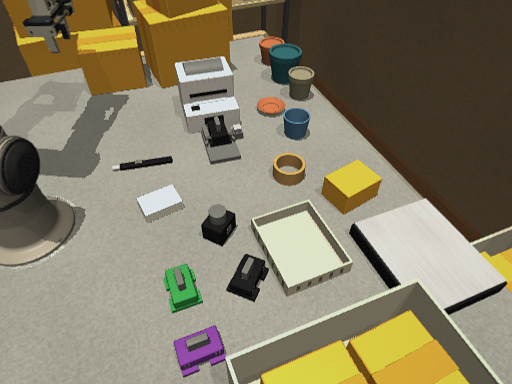

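View pics/wrist0.png

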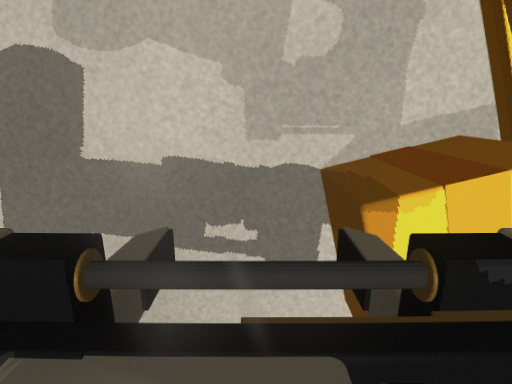

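Scene: the dock is at about (315,140), with the spent pack in the rail. The black finned pack at (175,255) is the fresh candidate, and (207,203) with a round stem is the other battery. Green (139,218) and purple (99,261) are look-alikes. The crate is at (234,272). I'll enlarge these for confirmation and corner picking.

```bash
cat > h.py <<'E'
import numpy as np, cv2, json
from scipy.spatial.transform import Rotation as R
from bench import *
def ray(c,u,v):
    K=np.array([[c["fx"],0,c["cx"]],[0,c["fy"],c["cy"]],[0,0,1.]])
    p=cv2.undistortPoints(np.array([[[u,v]]],float),K,np.array(c["D"]))[0,0]
    d=R.from_quat(c["attitude"]).apply([p[0],-p[1],-1.]); return np.array(c["position"]),d/np.linalg.norm(d)
def onz(c,u,v,z):
    o,d=ray(c,u,v); return o+d*(z-o[2])/d[2]
def tri(c1,p1,c2,p2):
    o1,d1=ray(c1,*p1);o2,d2=ray(c2,*p2)
    s=np.linalg.lstsq(np.c_[d1,-d2],o2-o1,rcond=None)[0]
    a=o1+s[0]*d1;b=o2+s[1]*d2; return (a+b)/2,np.linalg.norm(a-b)
def proj(c,P):
    K=np.array([[c["fx"],0,c["cx"]],[0,c["fy"],c["cy"]],[0,0,1.]])
    q=R.from_quat(c["attitude"]).inv().apply(np.atleast_2d(P)-c["position"])*[1,-1,-1]
    return cv2.projectPoints(q,np.zeros(3),np.zeros(3),K,np.array(c["D"]))[0][:,0]
def crop(c,x0,y0,x1,y1,k,fn,pts=None,grid=20):
    im=cv2.cvtColor(c["color"],cv2.COLOR_RGB2BGR)[y0:y1,x0:x1]
    im=cv2.resize(im,None,fx=k,fy=k,interpolation=cv2.INTER_CUBIC)
    im=cv2.convertScaleAbs(im,alpha=1.4,beta=15)
    for g in range((x0//grid+1)*grid,x1,grid):
        cv2.putText(im,str(g),(int((g-x0+.5)*k),10),0,.35,(0,0,255),1); cv2.line(im,(int((g-x0+.5)*k),12),(int((g-x0+.5)*k),18),(0,0,255),1)
    for g in range((y0//grid+1)*grid,y1,grid):
        cv2.putText(im,str(g),(0,int((g-y0+.5)*k)+4),0,.35,(0,0,255),1); cv2.line(im,(24,int((g-y0+.5)*k)),(30,int((g-y0+.5)*k)),(0,0,255),1)
    for p in (pts if pts is not None else []):
        cv2.circle(im,(int((p[0]-x0+.5)*k),int((p[1]-y0+.5)*k)),2,(0,255,0),-1)
    cv2.imwrite(fn,im)
def load():
    import pickle; return pickle.load(open("cams.pkl","rb"))
E
python3 - <<'E'
from h import *
import pickle
S=camera("scene");D=camera("side");pickle.dump((S,D),open("cams.pkl","wb"))
crop(S,265,60,385,180,6,"pics/sdock.png".replace('pics/','pics/'))
crop(D,165,50,265,170,5,"pics/ddock.png")
crop(S,140,180,240,290,5,"pics/sfresh.png")
crop(D,190,190,290,310,5,"pics/dfresh.png")
E
python3 -c "
import cv2,numpy as np
a=[cv2.imread('pics/%s.png'%n) for n in ('sdock','ddock','sfresh','dfresh')]
print([i.shape for i in a])
cv2.imwrite('pics/sdock_v.png',cv2.resize(a[0],(600,600)))"
```

```text
[(720, 720, 3), (600, 500, 3), (550, 500, 3), (600, 500, 3)]
```

View pics/sdock_v.png

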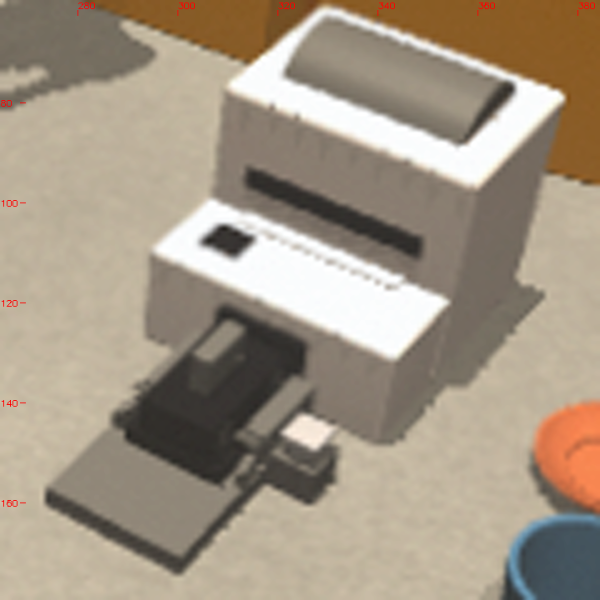

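View pics/ddock.png

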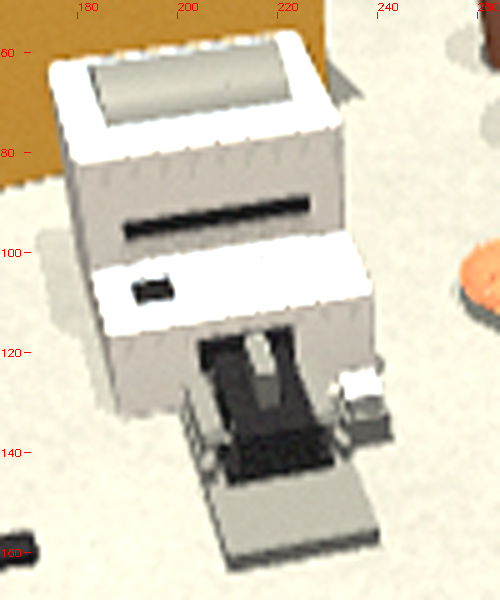

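View pics/sfresh.png

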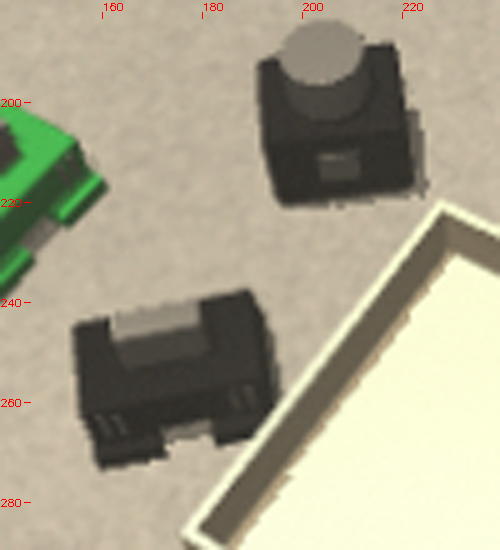

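View pics/dfresh.png

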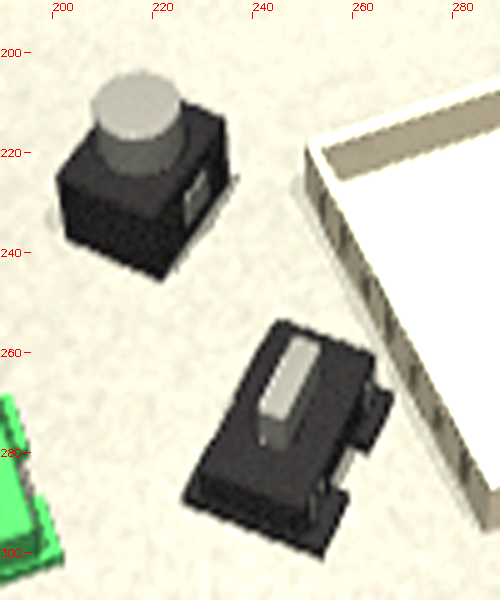

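Crops confirm it: the black pack at scene (175,255), side (248,277) has the thin grey fin and the gapped feet, so it is the fresh pack. The one at scene (205,203), side (217,224) has a round stem, so it's the other battery. Now the measurements.

```bash
python3 - <<'E'
from h import *
np.set_printoptions(precision=4,suppress=True)
S,D=load()
P={'deckL':((273.7,157.9),(210.1,161.1),.014),'deckR':((300.5,170.9),(240.1,155.9),.014),
'pFL':((294.5,109.9),(185.5,116.5),.07),'pFR':((343.5,131.1),(238.9,108.1),.07),
'tFL':((310.1,77.9),(179.5,82.1),.15),'tFR':((359.5,96.9),(232.9,73.9),.15),
'pad':((326.1,145.7),(236.5,126.3),.04)}
for k,(a,b,z) in P.items():
    t,e=tri(S,a,D,b); print(k,t,round(e,4),z,onz(S,*a,z)[:2],onz(D,*b,z)[:2])
# masks
for nm,c,roi in (('S',S,(150,225,205,285)),('D',D,(220,245,275,310))):
    x0,y0,x1,y1=roi; im=c["color"][y0:y1,x0:x1].astype(int)
    print(nm,im.min(),im.max(), im[0,0])
E
python3 - <<'E'
import sys; sys.path.insert(0,'.')
from h import *
S,D=load()
crop(S,150,232,200,282,12,"pics/sf2.png",grid=5)
crop(D,222,248,274,304,10,"pics/df2.png",grid=5)
crop(S,170,210,300,330,5,"pics/scr.png")
crop(D,240,190,360,300,5,"pics/dcr.png")
E
```

```text
deckL [0.4909 0.0563 0.0139] 0.0035 0.014 [0.4918 0.0539] [0.4909 0.0588]
deckR [0.5806 0.048  0.0131] 0.0002 0.014 [0.581  0.0471] [0.5803 0.0473]
pFL [0.4686 0.223  0.0669] 0.0033 0.07 [0.4713 0.2167] [0.468  0.2215]
pFR [0.6365 0.2022 0.0693] 0.0007 0.07 [0.6369 0.2008] [0.6362 0.2018]
tFL [0.4792 0.2946 0.1439] 0.0036 0.15 [0.484  0.2821] [0.4776 0.2877]
tFR [0.644  0.2683 0.1509] 0.0028 0.15 [0.6442 0.2671] [0.645  0.2724]
pad [0.6088 0.1512 0.0407] 0.002 0.04 [0.609  0.1505] [0.6093 0.1537]
S 17 171 [74 69 59]
D 0 239 [79 78 71]
```

View pics/sf2.png

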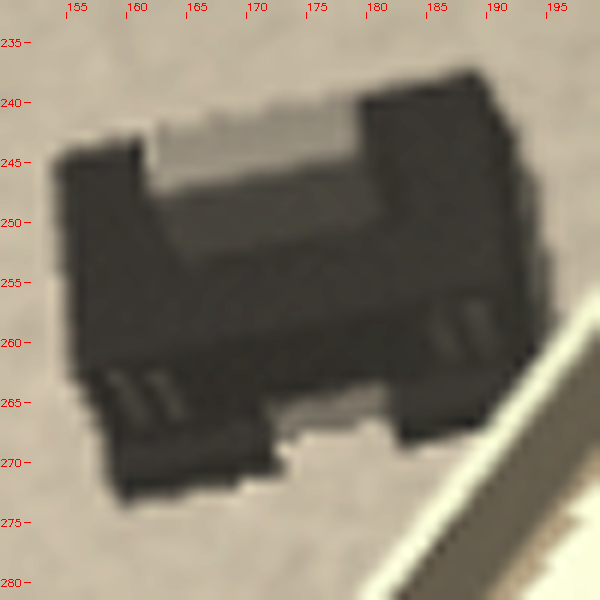

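View pics/df2.png

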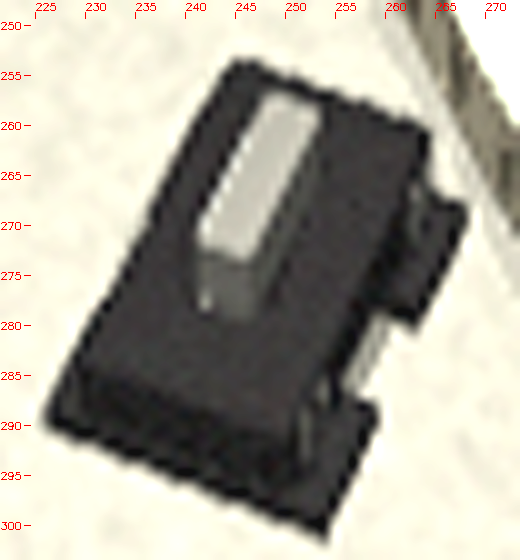

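View pics/scr.png

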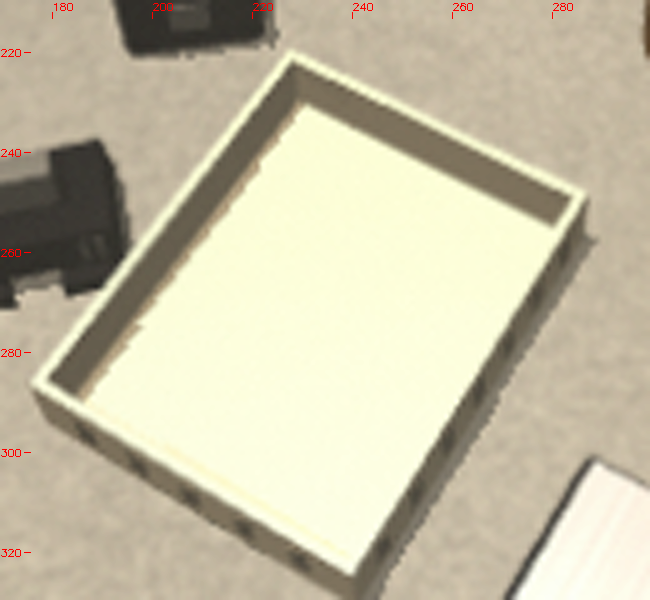

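View pics/dcr.png

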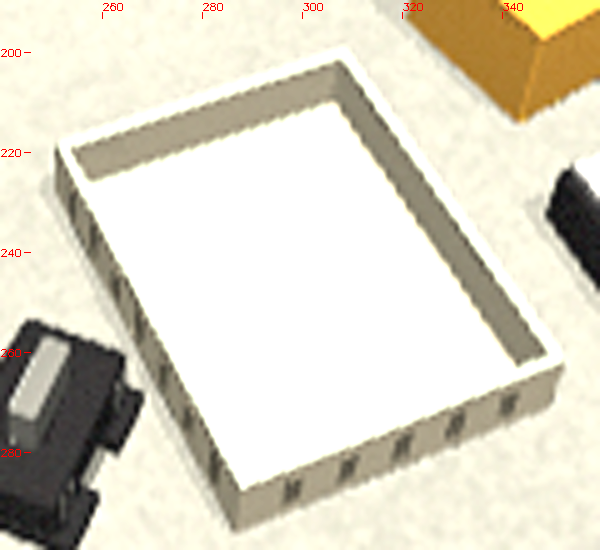

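```bash
python3 - <<'E'
from h import *
np.set_printoptions(precision=4,suppress=True)
S,D=load()
s2=lambda x,y:(150+x/12-.5,232+y/12-.5)
d2=lambda x,y:(222+x/10-.5,248+y/10-.5)
sc=lambda x,y:(170+x/5-.5,210+y/5-.5)
dc=lambda x,y:(240+x/5-.5,190+y/5-.5)
t,e=tri(S,s2(255,146),D,d2(259,178));print('fin',t,e,onz(S,*s2(255,146),.064),onz(D,*d2(259,178),.064))
for n,f,c,pts in (('S',s2,S,[(150,130),(355,95),(360,160),(150,195)]),('D',d2,D,[(272,90),(322,120),(247,262),(197,242)])):
    q=np.array([onz(c,*f(*p),.064)[:2] for p in pts]);print('fin',n,q.tolist(),q.mean(0))
    for i in range(4):
        v=q[(i+1)%4]-q[i];print(' ',round(np.linalg.norm(v),4),round(np.degrees(np.arctan2(v[1],v[0])),1))
print('body',[onz(S,*s2(*p),.038)[:2] for p in((55,160),(475,72))],[onz(D,*d2(*p),.038)[:2] for p in((237,62),(430,127))])
print('foot',[onz(D,*d2(*p),.005)[:2] for p in((45,428),(325,540))])
print('footS',[onz(S,*s2(*p),.0)[:2] for p in((120,505),(280,472),(400,447))])
for n,f,c,pts in (('S',sc,S,[(292,53),(585,195),(350,572),(35,382)]),('D',dc,D,[(57,147),(345,50),(562,365),(237,490)])):
    q=np.array([onz(c,*f(*p),.04)[:2] for p in pts]);print(n,q.tolist(),q.mean(0))
    for i in range(4):
        v=q[(i+1)%4]-q[i];print(' ',round(np.linalg.norm(v),4),round(np.degrees(np.arctan2(v[1],v[0])),1))
# green and purple, otherpack approx
print('other',onz(S,203,193,.085),onz(D,215,210,.085)); print('green',onz(S,139,215,.03),onz(D,182,285,.03))
# spent fin top: scene (220,345)/5 ; side
print('spentfin',tri(S,(265+217/5-.5,60+342/5-.5),D,(165+260/5-.5,50+353/5-.5)))
E
```

```text
fin [ 0.452  -0.3385  0.0648] 0.0008452975662406026 [ 0.4517 -0.3387  0.064 ] [ 0.4521 -0.3376  0.064 ]
fin S [[0.4326775222608922, -0.346158172578676], [0.4606632649750419, -0.3203949672762485], [0.47033121252463334, -0.3309021249120013], [0.44183200853798305, -0.35683295739771786]] [ 0.4514 -0.3386]
  0.038 42.6
  0.0143 -47.4
  0.0385 -137.7
  0.0141 130.6
fin D [[0.46270070652395556, -0.31831985900061366], [0.46983380330589186, -0.32933648653571934], [0.44240116318388734, -0.35531747641432937], [0.43446155116053226, -0.3470170934716176]] [ 0.4523 -0.3375]
  0.0131 -57.1
  0.0378 -136.6
  0.0115 133.7
  0.0403 45.5
body [array([ 0.4056, -0.3516]), array([ 0.4628, -0.2939])] [array([ 0.4643, -0.2926]), array([ 0.4977, -0.3246])]
foot [array([ 0.3988, -0.3441]), array([ 0.4455, -0.3912])]
footS [array([ 0.444 , -0.3908]), array([ 0.4659, -0.3692]), array([ 0.4824, -0.3529])]
S [[0.5134689509818372, -0.20806218760448025], [0.6703897972426331, -0.20580261447970466], [0.6724381797182183, -0.4034059698536096], [0.5152824124022113, -0.40434887866650265]] [ 0.5929 -0.3054]
  0.1569 0.8
  0.1976 -89.4
  0.1572 -179.7
  0.1963 90.5
D [[0.5129507414604166, -0.20601235286409625], [0.6725714764922723, -0.202417524293951], [0.6730798789180782, -0.4032140646353546], [0.5142012465510867, -0.4041971348239873]] [ 0.5932 -0.304 ]
  0.1597 1.3
  0.2008 -89.9
  0.1589 -179.6
  0.1982 90.4
other [ 0.4392 -0.1978  0.085 ] [ 0.432  -0.1838  0.085 ]
green [ 0.3099 -0.3033  0.03  ] [ 0.3128 -0.3105  0.03  ]
spentfin (array([0.5467, 0.1517, 0.0801]), np.float64(0.0033124045237626705))
```

```bash
cat >> h.py <<'E'
O=np.array([.5475,.156]); YAW=np.radians(83.4)   # dock
def dk(x,y,z):  # dock->world
    c,s=np.cos(YAW),np.sin(YAW); return np.array([O[0]+c*x-s*y,O[1]+s*x+c*y,z])
def indk(p):
    c,s=np.cos(YAW),np.sin(YAW); d=np.array(p[:2])-O; return np.array([c*d[0]+s*d[1],-s*d[0]+c*d[1]])
def q(a):  # tool down, jaw axis at world angle a
    x=np.array([0,0,-1.]);y=np.array([np.cos(a),np.sin(a),0]);return R.from_matrix(np.c_[x,y,np.cross(x,y)]).as_quat()
def st():
    s=get_state();print('t %.1f'%s["time_s"],'p',np.round(s["eef_pos"],4),'dk',np.round(indk(s["eef_pos"]),4),'F',np.round(s["ft_force"],1),'w',round(s["gripper_width"],4));return s
E
python3 - <<'E'
from h import *
s=st();Rm=R.from_quat(s["tcp_rot"]).as_matrix();print(Rm.round(2)); W=camera("wrist");print(Rm.T@(W["position"]-s["eef_pos"]))
for n,p,b in (('catch',dk(.002,-.062,.06),YAW-np.pi/2),('home',dk(-.002,0,.055),YAW-np.pi/2),('entry',dk(-.068,0,.1),YAW-np.pi/2),('fresh',(.452,-.338,.045),np.radians(45-90)),('crate',(.593,-.305,.05),0),('crate',(.593,-.305,.05),np.pi/2)):
  for a in (b,b+np.pi):
    print(n,round(np.degrees(a)),np.round(x,2) if (x:=inverse_kinematics(p,q(a))) is not None else None)
E
```

```text
t 0.2 p [0.1769 0.4941 0.2264] dk [0.2933 0.407 ] F [-0.2  0.4 -0.5] w 0.0919
[[-0.    0.34  0.94]
 [-0.    0.94 -0.34]
 [-1.   -0.   -0.  ]]
[-1.58349834e-01  5.90431980e-05 -7.30878351e-02]
catch -7 [ 0.12  0.69  1.42 -0.    1.03  0.24]
catch 173 [ 0.12  0.69  1.42 -0.    1.03 -2.91]
home -7 [ 0.14  0.61  1.61 -0.    0.92  0.25]
home 173 [ 0.14  0.61  1.61 -0.    0.92 -2.89]
entry -7 [ 0.02  0.51  1.63 -0.    0.99  0.14]
entry 173 [ 0.02  0.51  1.63 -0.    0.99 -3.  ]
fresh -45 [-0.78  0.61  1.63 -0.    0.9   0.01]
fresh 135 None
crate 0 [-0.59  0.76  1.3  -0.    1.08 -0.59]
crate 180 [-0.59  0.76  1.3  -0.    1.08  2.55]
crate 90 [-0.59  0.76  1.3  -0.    1.08 -2.16]
crate 270 [-0.59  0.76  1.3  -0.    1.08  0.98]
```

```bash
python3 - <<'E'
from h import *
a=YAW-np.pi/2
servo_line([.177,.494,.36],max_speed=.3)
move_to(dk(-.03,-.062,.30),q(a))
grip(0,20)
move_to(dk(.002,-.062,.12),q(a)); st()
W=camera("wrist");cv2.imwrite("pics/w1.png",cv2.cvtColor(W["color"],cv2.COLOR_RGB2BGR))
S=camera("scene");D=camera("side")
crop(S,285,90,365,170,6,"pics/s1.png");crop(D,180,80,260,160,6,"pics/d1.png")
a_,b_=cv2.imread("pics/s1.png"),cv2.imread("pics/d1.png");cv2.imwrite("pics/sd1.png",cv2.resize(np.hstack([a_,b_]),(800,400)))
E
```

```text
t 5.2 p [0.6105 0.1509 0.1215] dk [ 0.0021 -0.0632] F [-0.7 -0.2  2.5] w 0.0004
```

View pics/w1.png

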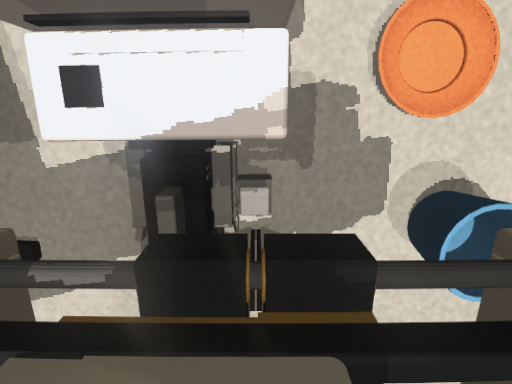

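View pics/sd1.png

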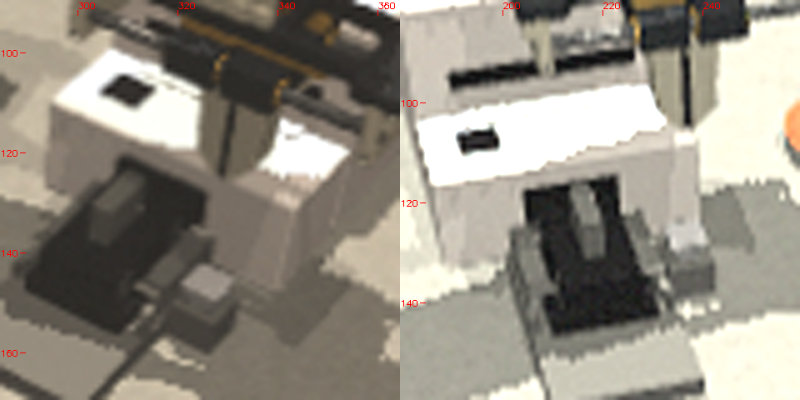

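The wrist view shows the pad at (255,200), in line with the closed fingers (column 255), and the fin at (169,210). I'll cast those rays as a cross-check.

```bash
python3 - <<'E'
from h import *
np.set_printoptions(precision=4,suppress=True)
W=camera("wrist");st()
for n,p,z in (('pad',(255,201),.04),('finfar L',(161,190),.078),('finfar R',(183,190),.078),('printerL',(44,138),.07),('printerR',(287,138),.07)):
    w=onz(W,*p,z);print(n,w,indk(w))
cv2.imwrite("pics/w1c.png",cv2.resize(cv2.cvtColor(W["color"],cv2.COLOR_RGB2BGR)[120:250,100:300],None,fx=4,fy=4,interpolation=cv2.INTER_CUBIC))
E
```

```text
t 5.3 p [0.6106 0.1507 0.1222] dk [ 0.002  -0.0633] F [ 0.3 -0.   0.5] w 0.0007
pad [0.6103 0.152  0.04  ] [ 0.0033 -0.0628]
finfar L [0.5485 0.1785 0.078 ] [0.0225 0.0016]
finfar R [0.5635 0.1767 0.078 ] [ 0.0224 -0.0135]
printerL [0.4726 0.2225 0.07  ] [0.0575 0.082 ]
printerR [0.638  0.2026 0.07  ] [ 0.0567 -0.0845]
```

View pics/w1c.png

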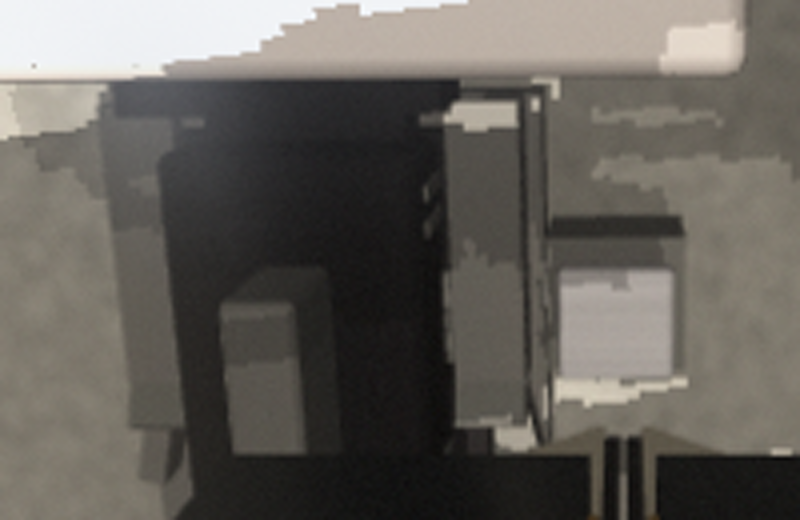

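Pad at dock (3,-63) mm, fin and printer front all agree within about 1–2 mm. Pressing.

```bash
python3 - <<'E'
from h import *
servo_line(dk(.002,-.062,.05),max_speed=.1); hold(.2);s0=st()
for z in (.042,.038,.035,.033,.0315):
    servo_line(dk(.002,-.062,z),max_speed=.05);s=st()
hold(.3);st()
D=camera("side");crop(D,180,80,260,180,6,"pics/d2.png")
E
```

```text
t 6.4 p [0.6098 0.1509 0.0508] dk [ 0.0021 -0.0624] F [ 0.4 -0.3 -0.4] w 0.0005
t 6.7 p [0.6089 0.1508 0.0414] dk [ 0.0019 -0.0616] F [-0.2 -0.  -0.8] w 0.0005
t 7.0 p [0.6096 0.1509 0.038 ] dk [ 0.0021 -0.0622] F [0.6 0.2 0.3] w 0.0006
t 7.2 p [0.6096 0.1509 0.0351] dk [ 0.0021 -0.0623] F [1.6 0.9 2. ] w 0.0006
t 7.5 p [0.6096 0.1509 0.0331] dk [ 0.0021 -0.0622] F [0.9 0.  4.1] w 0.0006
t 7.7 p [0.6096 0.1509 0.0321] dk [ 0.0021 -0.0623] F [-0.4 -0.1  6.7] w 0.0006
t 8.0 p [0.6096 0.1509 0.0321] dk [ 0.0021 -0.0623] F [0.5 0.6 6.9] w 0.0006
```

View pics/d2.png

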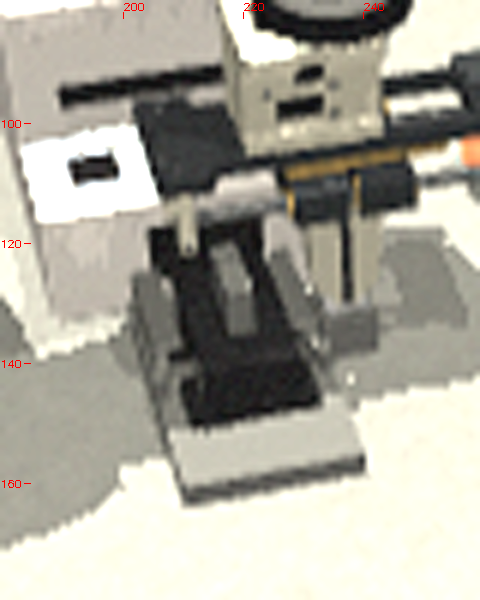

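```bash
python3 - <<'E'
from h import *
servo_line(dk(.002,-.062,.06),max_speed=.15)
servo_line(dk(-.03,-.04,.16),max_speed=.3); grip(.05,20)
servo_line(dk(-.07,0,.16),max_speed=.3);hold(.2);st()
W=camera("wrist");import pickle;pickle.dump(W,open("w.pkl","wb"))
cv2.imwrite("pics/w3.png",cv2.cvtColor(W["color"],cv2.COLOR_RGB2BGR))
E
```

```text
t 10.4 p [0.5402 0.0869 0.1601] dk [-0.0695 -0.0007] F [ 0.6 -0.6  1. ] w 0.0502
```

View pics/w3.png

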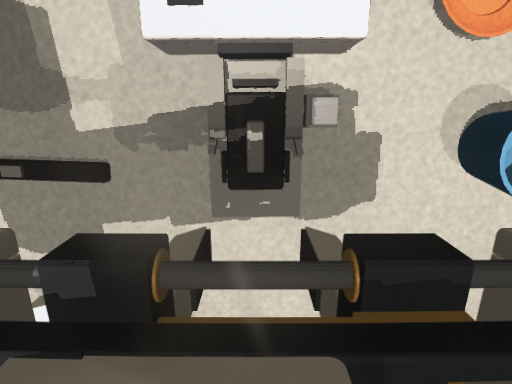

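The pack has sprung out: the fin is at about (255,145), and a gap now shows behind the pack at rows 60–92.

```bash
python3 - <<'E'
import pickle
from h import *
W=pickle.load(open("w.pkl","rb")); crop(W,195,40,350,225,4,"pics/w3c.png")
for z in (.078,):
  for p in ((247,121),(264,121),(255,145)): w=onz(W,*p,z);print(w,indk(w))
for p in ((211,216),(300,216)): w=onz(W,*p,.014);print('deck end',w,indk(w))
for p in ((141,38),(368,38)): w=onz(W,*p,.07);print('printer',w,indk(w))
E
```

```text
[0.54065322 0.15227585 0.078     ] [-0.00448642  0.00637336]
[0.55354976 0.15078027 0.078     ] [-0.00448979 -0.00660961]
[0.54461903 0.13347565 0.078     ] [-0.02270621  0.00027299]
deck end [0.48930033 0.05845159 0.014     ] [-0.10359124  0.04660203]
deck end [0.58223602 0.047662   0.014     ] [-0.10362756 -0.04695788]
printer [0.46950576 0.22115188 0.07      ] [0.05575567 0.08496573]
printer [0.63710481 0.20171729 0.07      ] [ 0.05571324 -0.08375636]
```

View pics/w3c.png

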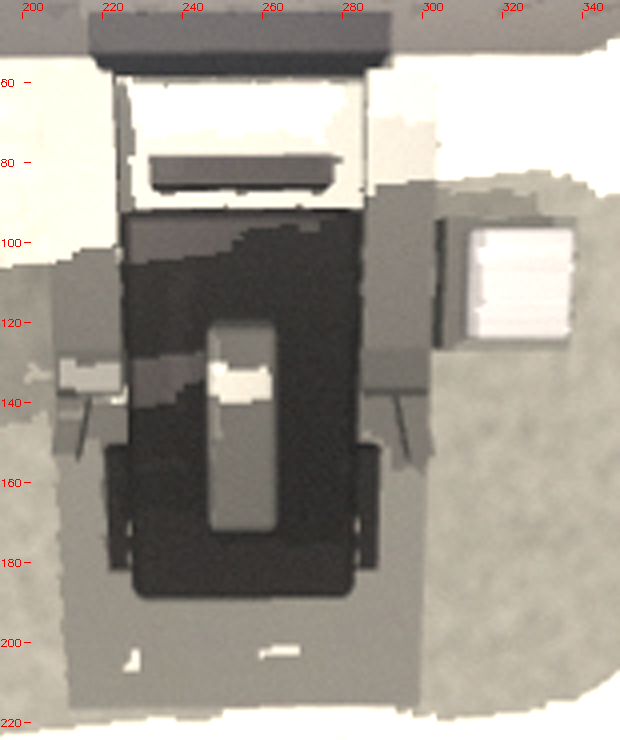

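Dock frame confirmed to about 1 mm (deck end at −103.6 vs −105, printer at 55.7 vs 55, y centred). Fin centre is near dock x = −24 mm, so I'll grasp there and slide out.

```bash
python3 - <<'E'
from h import *
servo_line(dk(-.024,0,.10),max_speed=.25)
servo_line(dk(-.024,0,.0555),max_speed=.1);st()
grip(0,40);hold(.2);st()
servo_line(dk(-.074,0,.0555),max_speed=.08);st()
servo_line(dk(-.074,0,.12),max_speed=.12);hold(.1);st()
W=camera("wrist");cv2.imwrite("pics/w4.png",cv2.cvtColor(W["color"],cv2.COLOR_RGB2BGR))
S=camera("scene");crop(S,250,60,380,200,5,"pics/s4.png")
E
```

```text
t 11.5 p [0.5454 0.1318 0.0563] dk [-0.0243 -0.0007] F [ 0.1  0.7 -0.4] w 0.0501
t 12.3 p [0.5448 0.1322 0.0556] dk [-0.024  -0.0001] F [0.3 0.7 1.3] w 0.0136
t 13.1 p [0.5388 0.0822 0.0552] dk [-0.0743  0.0002] F [-0.5  0.5 -0.6] w 0.0139
t 13.9 p [0.5383 0.0826 0.1189] dk [-0.074   0.0007] F [-0.4 -0.7 -2.7] w 0.014
```

View pics/s4.png

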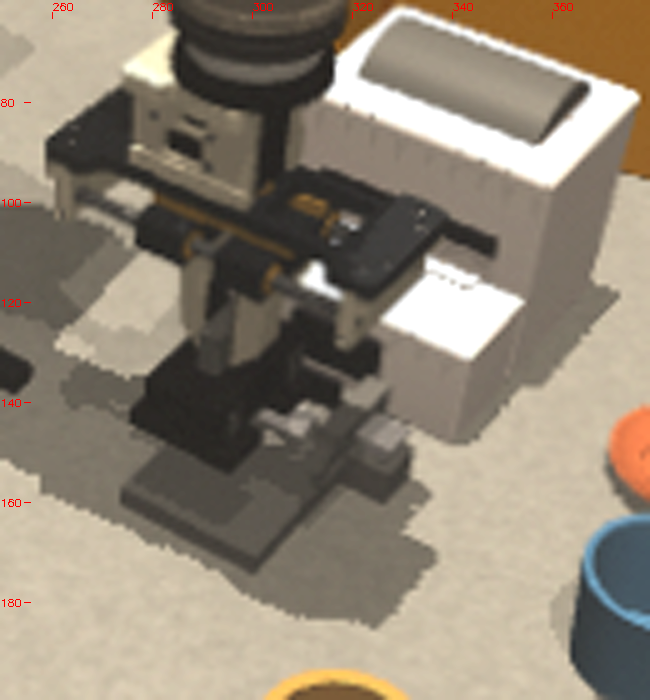

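View pics/w4.png

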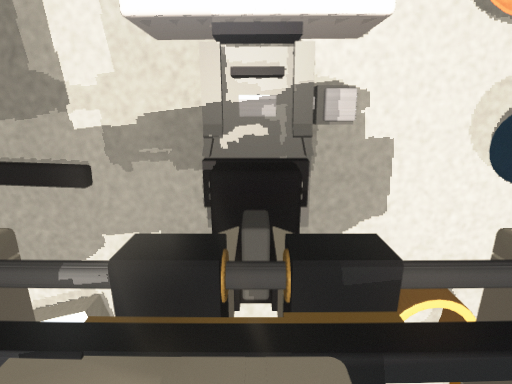

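```bash
python3 - <<'E'
from h import *
servo_line(dk(-.074,0,.2),max_speed=.25)
move_to([.593,-.305,.2],q(0))
servo_line([.593,-.305,.06],max_speed=.15)
servo_line([.593,-.305,.049],max_speed=.06);hold(.2);f0=st()["ft_force"][2]
z=.049
while z>.0445:
    z-=.0005; servo_line([.593,-.305,z],max_speed=.03)
    f=np.mean([get_state()["ft_force"][2] for _ in range(3)])
    if f-f0>2.5: break
print(z);st()
W=camera("side");crop(W,200,120,360,300,4,"pics/d5.png")
E
```

```text
t 17.6 p [ 0.5932 -0.3051  0.0492] dk [-0.4528 -0.0984] F [-0.1  0.6 -2.7] w 0.0137
0.046
t 19.1 p [ 0.5931 -0.305   0.0465] dk [-0.4527 -0.0983] F [-1.3  1.2  1.6] w 0.0138
```

View pics/d5.png

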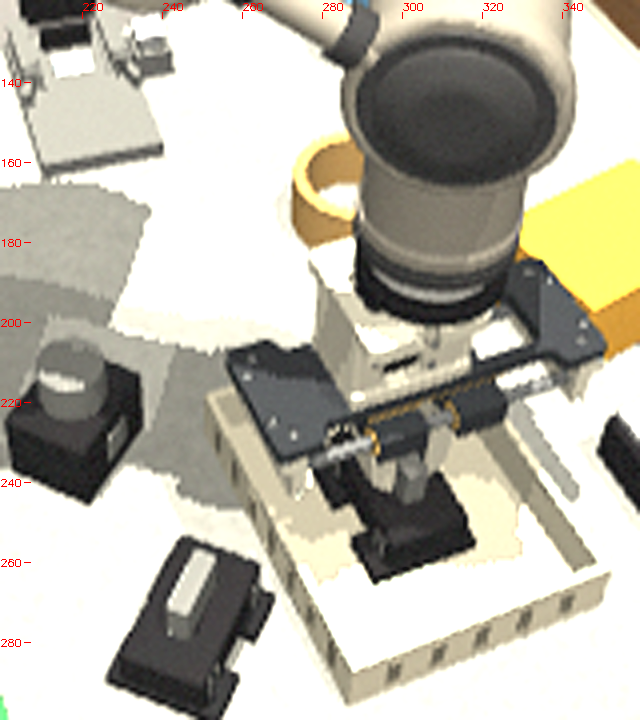

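```bash
python3 - <<'E'
from h import *
import pickle
grip(.04);hold(.1)
servo_line([.593,-.305,.18],max_speed=.2)
b=np.radians(-45)
p=np.array([.452,-.338])-.055*np.array([.707,.707])
move_to([*p,.18],q(b));hold(.2);st()
W=camera("wrist");pickle.dump(W,open("w.pkl","wb"));crop(W,100,20,400,240,2,"pics/w6.png")
S=camera("side");crop(S,200,120,360,300,4,"pics/d6.png")
E
```

```text
t 21.7 p [ 0.4143 -0.3764  0.1796] dk [-0.5441  0.0711] F [ 0.4  0.7 -0.9] w 0.0398
```

View pics/w6.png

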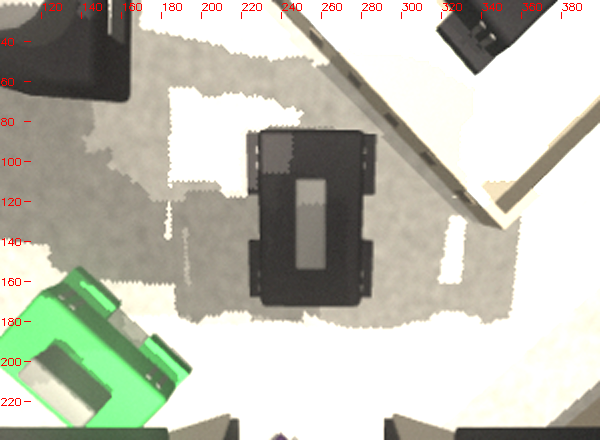

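View pics/d6.png

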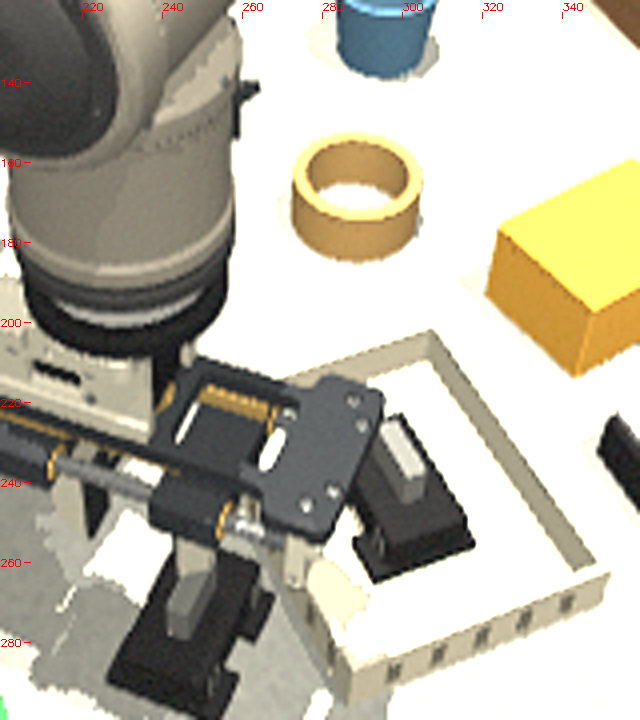

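The spent pack stands upright in the tray. The fresh fin top centre is at (254.5,131.5) in the wrist view, and its edges are vertical, so the yaw of 45° is right.

```bash
python3 - <<'E'
from h import *
import pickle
W=pickle.load(open("w.pkl","rb"))
P=onz(W,254.5,131.5,.064);L=[onz(W,100+x/2-.5,20+y/2-.5,.064) for x,y in((295,179),(326,179),(326,269),(295,269))]
print(P,np.linalg.norm(L[1]-L[0]),np.linalg.norm(L[2]-L[1]),np.degrees(np.arctan2(*(L[1]-L[2])[[1,0]])))
p=P[:2]; b=np.radians(-45)
assert np.linalg.norm(p-[.452,-.338])<.006
move_to([*p,.10],q(b)); servo_line([*p,.0425],max_speed=.08);hold(.1);st()
grip(0,50);hold(.2);st()
servo_line([*p,.12],max_speed=.15);hold(.2);s=st()
W=camera("wrist");crop(W,100,100,400,384,2,"pics/w7.png")
E
```

```text
[ 0.45161917 -0.33671027  0.064     ] 0.013358804646304817 0.038842509588242 45.46012633260712
t 23.2 p [ 0.452  -0.3371  0.0432] dk [-0.5008  0.0382] F [ 0.1 -0.6 -0.3] w 0.0401
t 23.9 p [ 0.4518 -0.3368  0.0426] dk [-0.5006  0.0385] F [ 0.6 -0.8  1.7] w 0.0136
t 24.8 p [ 0.4511 -0.3362  0.1187] dk [-0.5     0.0392] F [-0.4  0.4 -2.6] w 0.0136
```

View pics/w7.png

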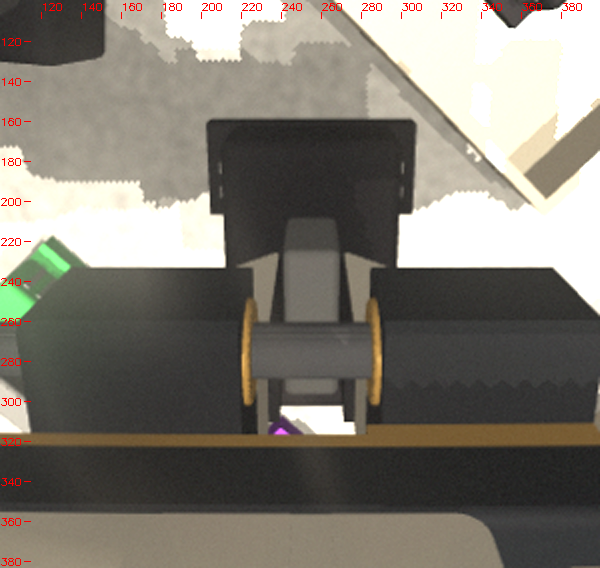

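```bash
python3 - <<'E'
from h import *
a=YAW-np.pi/2
servo_line([.4516,-.3367,.2],max_speed=.25)
move_to(dk(-.074,0,.2),q(a))
servo_line(dk(-.074,0,.066),max_speed=.15)
servo_line(dk(-.074,0,.059),max_speed=.06);hold(.2);f0=st()["ft_force"][2]
z=.059
while z>.0545:
    z-=.0005; servo_line(dk(-.074,0,z),max_speed=.03)
    f=np.mean([get_state()["ft_force"][2] for _ in range(3)])
    if f-f0>2: break
print('contact',z);st()
D=camera("side");crop(D,180,80,280,190,5,"pics/d8.png")
W=camera("wrist");cv2.imwrite("pics/w8.png",cv2.cvtColor(W["color"],cv2.COLOR_RGB2BGR))
E
```

```text
t 28.4 p [0.5391 0.0825 0.0592] dk [-0.074  -0.0001] F [-0.2 -0.6 -2.6] w 0.0136
contact 0.056499999999999995
t 29.7 p [0.5391 0.0825 0.0567] dk [-0.074  -0.0001] F [-0.4 -0.4 -0.4] w 0.0139
```

View pics/d8.png

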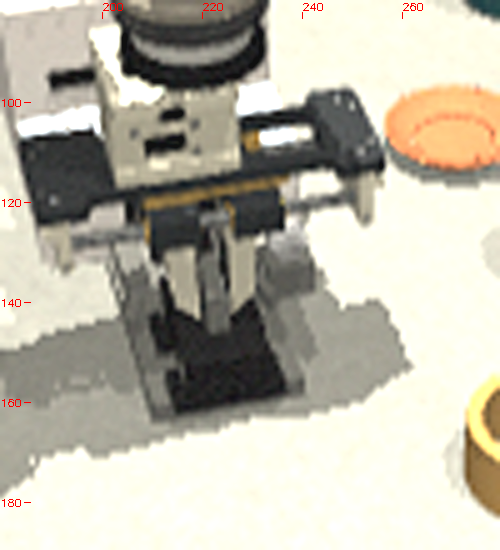

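View pics/w8.png

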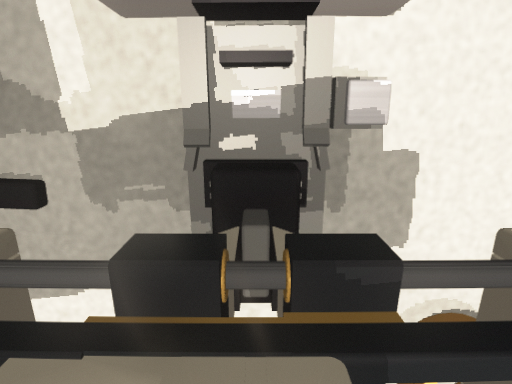

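The pack lies on the deck, centred at column 256 against the rail's 255.5. Sliding in with force monitoring.

```bash
python3 - <<'E'
from h import *
z=.0567
ax=np.array([np.cos(YAW),np.sin(YAW)]);ay=np.array([-ax[1],ax[0]])
for x in (-.05,-.035,-.028,-.022,-.017,-.012,-.008,-.005,-.003,-.002,-.001):
    servo_line(dk(x,0,z),max_speed=.05)
    s=get_state();f=s["ft_force"];print(x,np.round(indk(s["eef_pos"]),4),'z%.4f'%s["eef_pos"][2],'Fx %.1f Fy %.1f Fz %.1f'%(f[:2]@ax,f[:2]@ay,f[2]))
    if abs(f[:2]@ax)>25 or abs(f[:2]@ay)>15: print('stop');break
D=camera("side");crop(D,180,80,280,190,5,"pics/d9.png")
W=camera("wrist");cv2.imwrite("pics/w9.png",cv2.cvtColor(W["color"],cv2.COLOR_RGB2BGR))
E
```

```text
-0.05 [-0.0497  0.0001] z0.0566 Fx 0.5 Fy 0.5 Fz -0.6
-0.035 [-0.0346 -0.0001] z0.0568 Fx 0.2 Fy 0.5 Fz 0.2
-0.028 [-0.0276 -0.0002] z0.0568 Fx 1.1 Fy 0.5 Fz 1.1
-0.022 [-0.0215  0.    ] z0.0568 Fx 1.8 Fy 0.4 Fz 1.5
-0.017 [-0.0171  0.    ] z0.0566 Fx -3.5 Fy -0.2 Fz 0.8
-0.012 [-0.0123  0.    ] z0.0567 Fx -4.2 Fy -0.9 Fz 1.7
-0.008 [-0.0082  0.    ] z0.0567 Fx -4.0 Fy 0.4 Fz 2.5
-0.005 [-0.0052  0.    ] z0.0567 Fx -4.5 Fy -0.9 Fz 1.9
-0.003 [-0.0032  0.    ] z0.0567 Fx -5.0 Fy 0.1 Fz 3.3
-0.002 [-0.0023  0.    ] z0.0567 Fx -4.8 Fy 0.1 Fz 2.8
-0.001 [-0.0013  0.    ] z0.0567 Fx -4.8 Fy -0.1 Fz 3.3
```

View pics/w9.png

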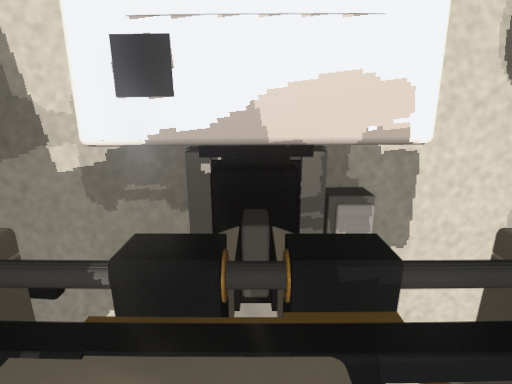

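```bash
python3 - <<'E'
from h import *
z=.0567
ax=np.array([np.cos(YAW),np.sin(YAW)]);ay=np.array([-ax[1],ax[0]])
def rep(x):
    s=get_state();f=s["ft_force"];print(x,np.round(indk(s["eef_pos"]),4),'Fx %.1f Fy %.1f Fz %.1f'%(f[:2]@ax,f[:2]@ay,f[2]));return f[:2]@ax
for x in (-.0003,.0004,.001,.0016):
    servo_line(dk(x,0,z),max_speed=.03); hold(.1)
    if rep(x)<-20: break
print('pull');
for x in (.0005,-.001,-.0025,-.004,-.005):
    servo_line(dk(x,0,z),max_speed=.03);hold(.1)
    if rep(x)>4: break
D=camera("side");S=camera("scene");crop(D,200,100,260,160,6,"pics/da.png");crop(S,285,110,345,170,6,"pics/sa.png")
cv2.imwrite("pics/ba.png",np.hstack([cv2.imread("pics/sa.png"),cv2.imread("pics/da.png")]))
E
```

```text
-0.0003 [-0.0006  0.    ] Fx -5.7 Fy 0.8 Fz 2.7
0.0004 [0.0001 0.0001] Fx -5.1 Fy 0.7 Fz 2.1
0.001 [0.0006 0.0001] Fx -5.5 Fy 0.4 Fz 3.0
0.0016 [0.0012 0.0001] Fx -5.3 Fy -0.3 Fz 2.9
pull
0.0005 [0.0004 0.0001] Fx -4.3 Fy 1.2 Fz 2.2
-0.001 [-0.001  0.   ] Fx -3.6 Fy -0.7 Fz 1.4
-0.0025 [-0.0013  0.    ] Fx 5.1 Fy 0.3 Fz 0.7
```

View pics/ba.png

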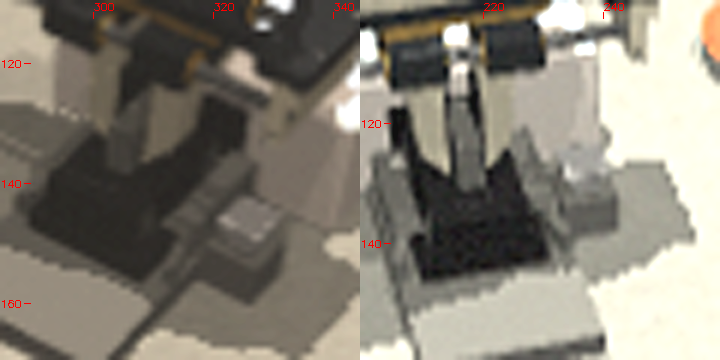

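The pull test locks: the pack stops dead at −1.3 mm and the force goes from −3.6 to +5.1 N, so the catch is engaged. Releasing and checking.

```bash
python3 - <<'E'
from h import *
import pickle
servo_line(dk(-.0013,0,.0567),max_speed=.03);hold(.1)
grip(.04);hold(.1);st()
servo_line(dk(-.0013,0,.12),max_speed=.12)
servo_line(dk(-.07,0,.16),max_speed=.25);hold(.2);st()
W=camera("wrist");crop(W,195,20,350,205,4,"pics/wb.png")
servo_line(dk(-.07,.0,.3),max_speed=.3)
move_to([.35,.3,.35],q(YAW-np.pi/2));hold(.3);st()
S=camera("scene");D=camera("side");pickle.dump((S,D,W),open("end.pkl","wb"))
for n,c in(("sb",S),("db",D)): cv2.imwrite(f"pics/{n}.png",cv2.cvtColor(c["color"],cv2.COLOR_RGB2BGR))
crop(S,265,60,385,180,5,"pics/sbd.png");crop(D,165,50,265,170,5,"pics/dbd.png")
S0,D0=load()
E
```

```text
t 36.9 p [0.5474 0.1547 0.0567] dk [-0.0013 -0.    ] F [-0.2 -0.3  0.4] w 0.0401
t 38.2 p [0.5389 0.0873 0.159 ] dk [-0.0692  0.0006] F [ 0.8  0.6 -0.5] w 0.0399
t 40.3 p [0.3506 0.2995 0.3497] dk [0.1199 0.2121] F [-0.2  1.1  0.9] w 0.0402
```

View pics/wb.png

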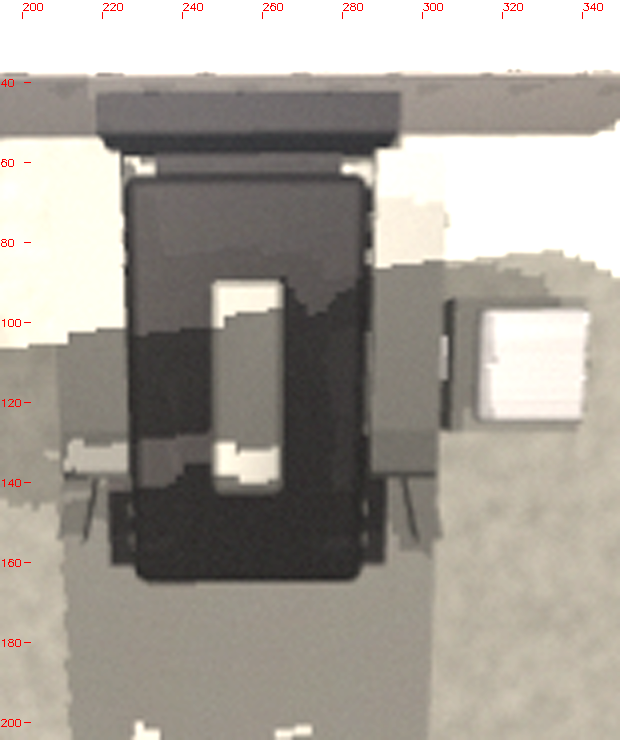

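View pics/sb.png

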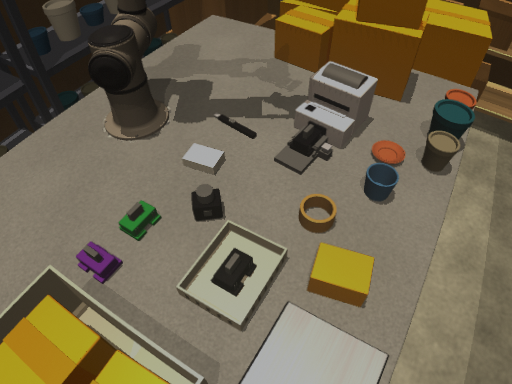

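View pics/dbd.png

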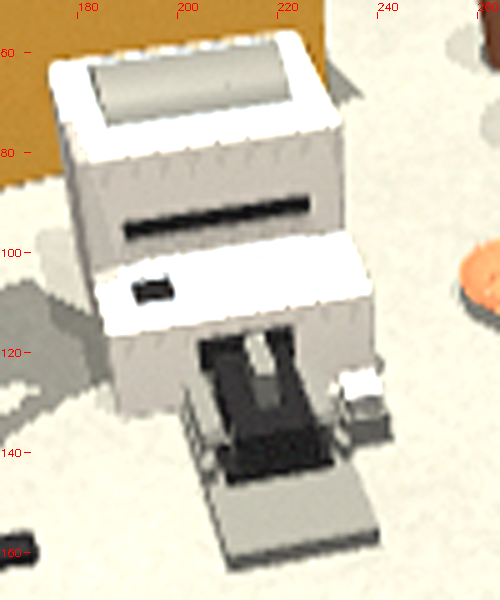

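View pics/sbd.png

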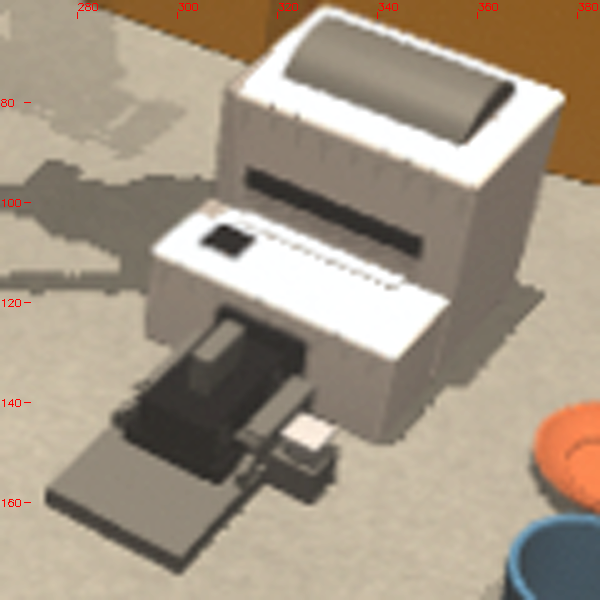

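The dock crops match the starting images: pack front edge at side row 146 and the pad up at scene (326,146), as at the start. The spent pack is upright in the tray at (234,272), and the other objects haven't moved. Handing in.

```bash
python3 - <<'E'
from bench import *
print(sign_off())
E
```

```text
the job is handed in; nothing more can be done
None
```

The battery is changed, and I handed the job in with about 40 s of the 66 s used.

- **Empty pack:** I pressed the catch, and the pack sprang out about 22 mm. I slid it out along the rail and set it down upright in the off-white tray, letting go once I felt contact at a few newtons.
- **Charged pack:** I slid it in along the rail until it was home. The push took about 5–6 N, and sideways force stayed near 1 N.

**Last checks:**
- **Catch:** Pulling back on the pack before letting go, it stopped dead at dock x of about −1.3 mm and resisted with 5 N. In the final pictures the pack and the raised catch pad look the same as they did with the latched pack at the start.
- **Other objects:** The empty pack stands upright in the tray. The other battery, tape roll and blue pot look unmoved.
- **Robot:** The gripper is open and the arm is clear of everything.

No check failed. The measured positions disagreed by at most 1–2 mm, within the stated calibration.

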